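# Lay the tall carton down in the labelling bay

### The arm

A 7-joint arm with a two-finger parallel gripper is mounted at the origin on the work surface. World frame = base frame: x ahead of the robot, y to its left, z up, the work surface at z = 0. Lengths are in m, angles in rad, forces in N, time in s.
With the tool pointing down it reaches from about 0.425 to 0.925 m from the base axis. Payload 6.8 kg.
Tool frame: the origin (TCP) lies at the very end of the fingers, on their centre line; the grasp point (between the pads) lies bot.grip_point_offset behind it (bot.grip_point_offset is the distance from the TCP to the grasp point, in m); z points along the fingers, y is the line along which they close (so a half turn about z gives the same grasp; the last joint's range is limited). The gripper opens to 85 mm and grips with 20 to 120 N. Pads are 22 mm wide; open, the fingers measure 114 mm over their backs; the gripper's body (76 mm by 85 mm) begins 54 mm behind the grasp point. The pads swing forward as they close: fully open they stand 13 mm farther back than shut.
Start: joints at [-1.258, 0.477, 0.022, 1.555, -0.011, 1.109, -0.083], TCP at [0.276, 0.616, 0.231] pointing down, gripper open.
Joint ranges: [-2.96, 2.96], [-0.34, 2.1], [-1.41, 1.46], [0.24, 2.44], [-1.37, 4.51], [0.17, 1.92], [-2.96, 2.96]. Speed limits (rad/s): [2.39, 2.39, 3.14, 3.14, 3.14, 3.14, 3.14].

### API

Orientations are given as a unit quaternion [w, x, y, z].
In Python, from station import bot, imaging gives the robot as it stands. The module is installed in compiled form; this text tells all that it offers.
- The arm moves only by the tool carry_out, never from a script. Its argument "targets" is one flat list of numbers, 5 for each row, row after row: the closure in counts, from 0 (fully open) to 255 (shut), then the shift along the world's x, y, z in mm, then the turn about the world's z in degrees. A call has 1 to 20 rows; each row shifts and turns the commanded pose from where the row before left it; what a row does not reach is not made up. A row lasts 1/10 s, in which the tool goes at most 50 mm and 8.59 degrees, less where a joint would pass 70% of its speed; a pose out of reach is approached as far as the arm can. A call is refused whole if a number of a shift passes 50 or a number of a turn 8.59, either way. A call with a gripper value outside its range is refused whole. The fingers move at their own pace and stop on an object; "newtons" is the grip in N (left out, the last holds). Time passes only in rows, so rows that do not move let the fingers close. It gives the time, the measured TCP pose, the force, the opening and the grip force at its end, in the units of the state.
- bot.get_obs(): the state, without advancing time (a new reading comes with each control period).
- imaging.read_camera(name): name is "scene" or "top" or "wrist"; returns a dict with "frame" (384x512x3 uint8, red, green, blue), "fov_y" (degrees; the focal length in pixels is half the picture's height over the tangent of half this angle, whatever the lens; pixels are square), "cx", "cy" (the principal point, pixels), "k1" (the pictures are not rectified: a ray, as slopes to the right and down, at radius r is drawn at 1 + k1 r^2 times it, then the intrinsics apply), "pose" (4x4, takes a point from camera to world coordinates); the wrist camera has in their place "tool_from_camera" (4x4, takes a point from camera to tool coordinates, whose origin is the TCP and whose axes are the flange's). Camera axes: x right, y up, looking along -z (the intrinsics and any distortion apply to the point x, -y, -z); pixel columns grow to the right and rows downward; lengths in m; the calibration is good to about 2 mm. A picture is of the moment at which its call begins: read the wrist's pose just before it. There is no depth.
- bot.hand_in(): hands the job in; it is judged then, once.
The state is a dict: "t": time; "q": joint angles; "joint_vel": joint speeds; "joint_torque": joint torques, N m; "eef_pos": TCP position; "tool_rot": TCP orientation; "contact_force": force on the tool from outside, world axes, zero at the start; "torque": the same for the moment, N m; "gripper_width": opening from 0.0 (shut) to 1.0 (fully open); "grasp_force": force on a finger pad.
Only numpy, scipy, OpenCV 4.12 (cv2) and the standard library are available. Lean on these libraries where they do the work, as an engineer would, in place of code of your own. Each camera call takes 0.05 s, during which the arm holds its last target. There are 200 camera calls.

### The job

Tip the tall, slim carton over with a push near its top so that it falls flat between the two tape lines of the labelling bay, towards the metal end stop; then slide it along, lying flat, until its top end rests squarely against the stop, and leave it there. Only push with the fingers: never pick the carton up, and leave everything else on the table standing where it is.

Things in the scene. Friction and masses are not known exactly. Their poses are not given: they have to be found in the camera images.
- carton: tall slim blue carton with white sealing strip: 75 mm wide (x), 45 thick (y), 170 tall (z), 0.28 to 0.56 kg. Origin: centre of its foot. Starts upright at the bay's open end, a broad face and its +y towards the stop within 0.1 rad. Once tipped in: 45 mm high, +z to the stop, origin mid in the end face farther from the stop; 22 to 50 mm is then free before the stop, less any slip in the fall
- carton_mid (a point): the middle of the same tall carton, 85 mm along its z from the foot (half-way up); axes as the carton's. The card grips: if it lies askew with a corner on the stop, pushing straight does not turn it square; moving its foot end sideways (by a fingertip pressed on the end face, or from the side) does
- bay: labelling bay, flat and fixed: two parallel black tape lines (12 mm wide, 215 long, inner edges 125 apart), an aluminium end stop across one end; the other end is open. Origin: on the table midway between the lines, which run from y = -100 mm to the stop. Its +y runs along the lines to the stop, x across. The stop's face is at y = +115 mm, 149 mm wide, 20 high
- short_carton: bystander: squat blue carton 55 x 55 x 75 mm tall, beside the bay on its +x side. Origin: centre of its underside
- oil_filter: bystander: white oil filter, a can 72 mm across and 85 mm tall, beside the bay on its -x side. Origin: centre of its underside
- bearing: bystander: steel bearing ring lying flat, 62 mm across, 18 mm high, beside the bay near its open end. Origin: centre of its underside
- spray_can: bystander: upright can 60 mm across, 170 mm tall, well to the left of the work. Origin: centre of its underside
- flat_carton: bystander: cardboard box 160 x 110 x 45 mm, well to the right of the work. Origin: centre of its underside
- tub_carton: bystander: cardboard box 90 x 60 x 100 mm tall, well to the right of the work. Origin: centre of its underside
There are look-alikes about, which are no part of the job. Of the things that look like the carton, the largest one is meant.

How it is judged:
On the way:
1. the carton has fallen flat between the tape lines, towards the stop (angle between carton's own z axis and vertical between 1.5 and 1.64 rad and angle between carton's own x axis and vertical between 1.5 and 1.64 rad and height (world z) of carton below 0.03 m and y of carton in the frame of bay below -0.045 m and angle between the z axis of carton and the y axis of bay, either way round below 0.25 rad and x of carton in the frame of bay between -0.03 and 0.03 m and x of carton_mid in the frame of bay between -0.03 and 0.03 m and y of carton_mid in the frame of bay above -0.045 m), for 0.2 s.
At the end, for the whole second after the job is handed in: The carton lies at rest on a broad face between the tape lines (its foot and its middle within 25 mm of the bay's middle line), its top end against the stop (gap under 6 mm at its middle) and square to it within 0.07 rad; nothing else has been moved (angle between carton's own z axis and vertical between 1.52 and 1.62 rad and angle between carton's own x axis and vertical between 1.52 and 1.62 rad and height (world z) of carton below 0.027 m and y of carton in the frame of bay between -0.061 and -0.05 m and angle between the z axis of carton and the y axis of bay, either way round below 0.07 rad and linear speed of carton below 0.01 m/s and x of carton in the frame of bay between -0.025 and 0.025 m and x of carton_mid in the frame of bay between -0.025 and 0.025 m and y of carton_mid in the frame of bay above 0.022 m); the robot touches nothing.
It fails at once if the carton is lifted or carried off the table (height (world z) of carton above 0.05 m or (height (world z) of carton above 0.015 m and angle between carton's own z axis and vertical below 0.3 rad)).
It fails at once if a bystander is moved by more than 15 mm or knocked over (distance of any of short_carton, oil_filter, bearing, spray_can, flat_carton, tub_carton from where it was at the start of the episode above 0.015 m or angle between any of short_carton, oil_filter, spray_can, tub_carton's own z axis and vertical above 0.5 rad).
It also fails if it takes over 48 s, if anything falls off the work surface, if the arm or the gripper's body presses on something with over 40 N, if the wrist force passes 120 N, or if a joint passes its speed limit or range.

## Working session

There is one attempt and no reset: what is moved stays moved. The work goes in short steps, Python scripts to look and compute and a tool call to move; the robot and the scene stay as the last step left them, time stands still between calls to the robot, and variables do not carry over. Pictures are saved under pics/ and viewed, at most 10 in all, crops included, and the job is handed in when it is done.

Besides the shell and the picture viewer there is one more tool, called after "Call:" as name(argument=value, ...), one argument or row to a line, values as JSON. carry_out: Moves the arm, as the interface text tells. Its arguments: {"type":"object","properties":{"targets":{"type":"array","items":{"type":"number"}},"newtons":{"type":"number"}},"required":["targets"]}

```bash
mkdir -p pics; cat > h.py <<'E'
import numpy as np,cv2
from station import bot,imaging
def cam(n):
    o=bot.get_obs(); c=imaging.read_camera(n)
    if n=="wrist":
        w,x,y,z=o["tool_rot"]
        from scipy.spatial.transform import Rotation as R
        T=np.eye(4);T[:3,:3]=R.from_quat([x,y,z,w]).as_matrix();T[:3,3]=o["eef_pos"]
        c["pose"]=T@np.array(c["tool_from_camera"])
    return c
def K(c):
    h=c["frame"].shape[0];f=h/2/np.tan(np.radians(c["fov_y"])/2)
    return np.array([[f,0,c["cx"]],[0,f,c["cy"]],[0,0,1.]])
def cast(c,uv,z):
    P=np.array(c["pose"]);p=cv2.undistortPoints(np.float64(uv).reshape(-1,1,2),K(c),np.array([c["k1"],0,0,0.]))[:,0]
    d=np.c_[p[:,0],-p[:,1],-np.ones(len(p))]@P[:3,:3].T
    return P[:3,3]+d*((z-P[2,3])/d[:,2])[:,None]
def proj(c,X):
    P=np.array(c["pose"]);q=(np.atleast_2d(X)-P[:3,3])@P[:3,:3];q=q*[1,-1,-1]
    return cv2.projectPoints(q.reshape(-1,1,3),np.zeros(3),np.zeros(3),K(c),np.array([c["k1"],0,0,0.]))[0][:,0]
def save(c,n): cv2.imwrite("pics/"+n+".png",c["frame"][:,:,::-1])
E
python3 - <<'E'
from h import *
o=bot.get_obs();print({k:np.round(v,3) for k,v in o.items()},bot.grip_point_offset)
a=[]
for n in("top","scene"):
    c=cam(n);save(c,n);print(n,np.round(c["pose"],3).tolist(),c["fov_y"],c["k1"])
E
```

```text
{'t': np.float64(0.0), 'q': array([-1.258,  0.478,  0.022,  1.556, -0.011,  1.109, -0.083]), 'joint_vel': array([ 0.001,  0.001,  0.   , -0.002, -0.   ,  0.   ,  0.   ]), 'joint_torque': array([ 1.0000e-03, -5.9646e+01,  1.6090e+00, -2.8119e+01,  1.3000e-02,
        9.0000e-03,  0.0000e+00]), 'eef_pos': array([0.276, 0.616, 0.23 ]), 'tool_rot': array([-0.   ,  0.209,  0.978, -0.001]), 'contact_force': array([ 0.652, -0.123, -0.52 ]), 'torque': array([ 0.04 ,  0.004, -0.023]), 'grasp_force': np.float64(0.0), 'gripper_width': np.float64(0.995)} 0.0187
top [[0.007, 0.998, -0.06, 0.502], [-1.0, 0.007, -0.01, 0.014], [-0.01, 0.06, 0.998, 1.516], [0.0, 0.0, 0.0, 1.0]] 47.7160211035103 -0.018548013580835045
scene [[0.726, -0.413, 0.551, 1.239], [0.688, 0.43, -0.584, -0.699], [0.004, 0.803, 0.596, 0.78], [0.0, 0.0, 0.0, 1.0]] 49.057152590206215 -0.023358626416606697
```

View pics/top.png

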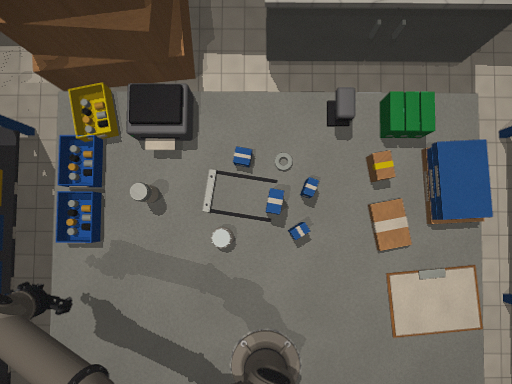

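View pics/scene.png

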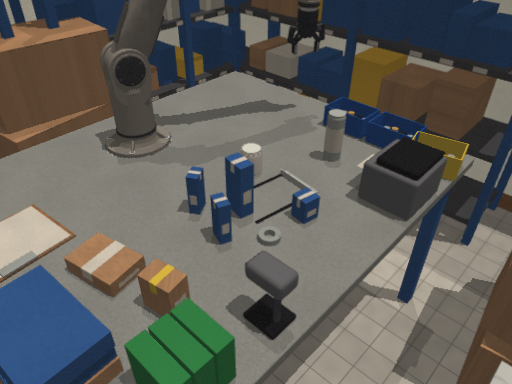

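The top view shows the bay with its stop at (209,191) and its open end near x=275. The carton is at (276,201). Look-alikes stand at (311,187) and (299,231), the short carton at (243,157), the bearing at (284,161) and the filter at (222,238). Next I'll measure these.

```bash
python3 - <<'E'
from h import *
c=cam("top");f=c["frame"];hsv=cv2.cvtColor(f,cv2.COLOR_RGB2HSV)
x0,y0,x1,y1=190,135,330,255
def show(m,name,z):
    m=m.astype(np.uint8);cs,_=cv2.findContours(m[y0:y1,x0:x1],cv2.RETR_EXTERNAL,cv2.CHAIN_APPROX_NONE,offset=(x0,y0))
    for k in cs:
        if cv2.contourArea(k)<25: continue
        r=cv2.minAreaRect(k);b=cv2.boxPoints(r)
        X=cast(c,b,z)[:,:2];print(name,np.round(r[0],1),np.round(r[1],1),"world",np.round(cast(c,[r[0]],z)[0,:2],4),np.round(X*1000).tolist())
show((hsv[...,0]>100)&(hsv[...,0]<130)&(hsv[...,1]>110)&(hsv[...,2]>50),"blue",0.1)
show(hsv[...,2]<45,"black",0)
show((hsv[...,2]>165)&(hsv[...,1]<60),"white",0.02)
cv2.imwrite("pics/crop.png",cv2.resize(f[y0:y1,x0:x1,::-1],None,fx=5,fy=5,interpolation=cv2.INTER_CUBIC))
E
```

```text
blue [298.9 230.2] [12.2 18.2] world [ 0.4614 -0.1081] [[462.0, -73.0], [494.0, -123.0], [461.0, -144.0], [429.0, -94.0]]
blue [273.3 208.2] [14.3  9.2] world [ 0.5325 -0.0245] [[522.0, 1.0], [552.0, -4.0], [543.0, -50.0], [513.0, -44.0]]
blue [275.9 193.4] [14.1  9. ] world [ 0.5808 -0.0329] [[571.0, -7.0], [600.0, -13.0], [591.0, -58.0], [562.0, -53.0]]
blue [309.2 187.4] [12.6 19.6] world [ 0.6011 -0.1414] [[577.0, -112.0], [638.0, -132.0], [625.0, -171.0], [564.0, -151.0]]
blue [241.1 161.2] [16.5  7.7] world [0.6858 0.0818] [[678.0, 111.0], [703.0, 106.0], [694.0, 53.0], [669.0, 57.0]]
blue [243.2 150.4] [16.3  5.9] world [0.7214 0.0753] [[717.0, 103.0], [736.0, 100.0], [726.0, 47.0], [707.0, 51.0]]
black [239.9 215.1] [61.   3.1] world [0.5097 0.0891] [[520.0, 195.0], [531.0, 194.0], [500.0, -17.0], [489.0, -15.0]]
black [245.9 176.5] [60.5  3. ] world [0.645  0.0693] [[657.0, 175.0], [667.0, 174.0], [633.0, -36.0], [623.0, -35.0]]
white [220.5 237. ] [17. 18.] world [0.4339 0.154 ] [[403.0, 183.0], [464.0, 184.0], [465.0, 125.0], [403.0, 124.0]]
white [274.7 200.7] [14.1  4.7] world [ 0.5601 -0.0314] [[556.0, -6.0], [572.0, -9.0], [564.0, -57.0], [548.0, -54.0]]
white [209.  190.2] [ 6.2 41.6] world [0.5945 0.196 ] [[525.0, 217.0], [668.0, 196.0], [664.0, 174.0], [522.0, 196.0]]
white [241.9 155.3] [16.1  2.9] world [0.7169 0.0831] [[717.0, 111.0], [727.0, 110.0], [717.0, 55.0], [706.0, 57.0]]
```

View pics/crop.png

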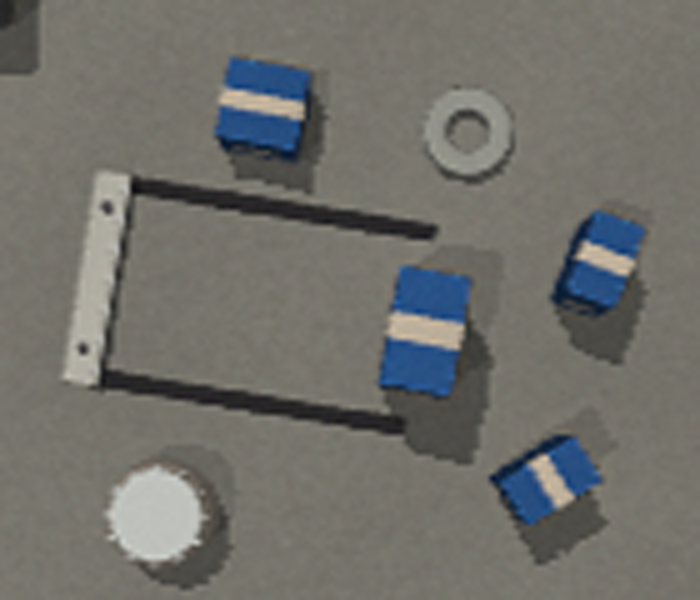

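The crop shows the bay and carton clearly. The carton is roughly centred at the open end, with both look-alikes further out. I'll compute the poses and choose the approach point.

```bash
cat >> h.py <<'E'
u=np.array([.145,.9894]);e=np.array([.9894,-.145]);O=np.array([.5762,.0718])
def bay(X): d=np.atleast_2d(X)[:,:2]-O; return np.round(np.c_[d@e,d@u]*1000,1)
def world(x,y): return O+e*x+u*y
E
python3 - <<'E'
from h import *
c=cam("top")
k=np.array([[400,267],[472,275],[455,397],[380,388]])/5+[190,135]-.4
X=cast(c,k,.17);print(bay(X).tolist(),bay(X.mean(0)))
print("look-alikes top z=.11",bay(cast(c,[[311,187],[300,230.5]],.11)))
print(world(0,-.2),world(0,-.16))
E
```

```text
[[29.1, -79.3], [30.9, -124.2], [-45.5, -125.1], [-47.1, -78.4]] [[  -8.1 -101.7]]
look-alikes top z=.11 [[  56.9 -212. ]
 [ -87.6 -197.4]]
[ 0.5472  -0.12608] [ 0.553    -0.086504]
```

Call:
carry_out(
  targets=[140,16,-45,5,-4.6,140,16,-45,5,-4.6,140,16,-45,5,-4.6,140,16,-45,5,-4.6,140,16,-45,5,-4.6,140,16,-45,5,-4.6,140,16,-45,5,-4.6,140,16,-45,5,-4.6,140,16,-45,5,-4.6,140,16,-45,5,-4.6,140,16,-45,5,-4.6,140,16,-45,5,-4.6,140,16,-45,5,-4.6,140,16,-45,5,-4.6,140,16,-45,5,-4.6,140,16,-45,5,-5.3,140,0,0,0,0,140,0,0,0,0],
)

```text
t: 2.0
eef_pos: [0.5316, -0.1051, 0.3112]
tool_rot: [0.0, 0.758, 0.652, -0.0]
contact_force: [0.3, 1.0, 0.4]
gripper_width: 0.451
grasp_force: 0.0
```

```bash
python3 - <<'E'
from h import *
o=bot.get_obs();print(o["q"].round(2),bay(o["eef_pos"]))
c=cam("wrist");save(c,"w1")
print(np.round(c["pose"],3).tolist())
print("pred carton top",proj(c,np.r_[world(-.008,-.1017),.17]))
E
```

```text
[-0.47  0.21  0.66  1.81 -0.14  1.17  0.08] [[ -18.5 -181.5]]
[[0.989, 0.142, 0.046, 0.543], [-0.149, 0.94, 0.306, -0.027], [-0.0, -0.309, 0.951, 0.454], [0.0, 0.0, 0.0, 1.0]]
pred carton top [[267.58675324  83.16509395]]
```

View pics/w1.png

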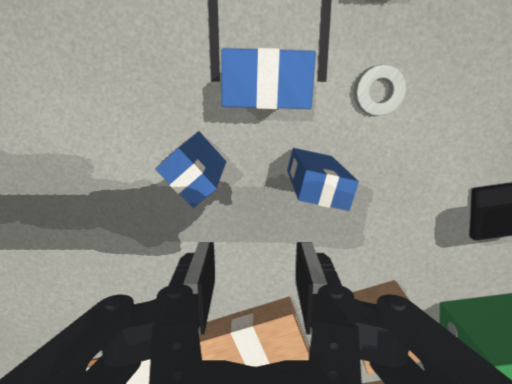

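The wrist view shows the carton's top face spanning (221,48) to (315,109), the tapes either side of it at x≈215 and 323, and the look-alikes at (190,168) and (323,178).

```bash
python3 - <<'E'
from h import *
c=cam("wrist");hsv=cv2.cvtColor(c["frame"],cv2.COLOR_RGB2HSV)
m=((hsv[...,0]>100)&(hsv[...,0]<130)&(hsv[...,1]>110)&(hsv[...,2]>50))|((hsv[...,2]>190)&(hsv[...,1]<60))
m=m.astype(np.uint8);m[220:]=0
cs,_=cv2.findContours(m,cv2.RETR_EXTERNAL,cv2.CHAIN_APPROX_NONE)
for k in cs:
    if cv2.contourArea(k)>800:
        r=cv2.minAreaRect(k);b=cv2.boxPoints(r);z=.17 if r[0][1]<120 else .11
        print(np.round(r[0]),np.round(b).tolist(),bay(cast(c,[r[0]],z)),bay(cast(c,b,z)).tolist())
d=(hsv[...,2]<45)
for row in(20,40):print(row,np.flatnonzero(d[row,190:345])[[0,-1]]+190,[bay(cast(c,[[q,row]],0)).tolist() for q in np.flatnonzero(d[row,190:345])[[0,-1]]+190])
E
```

```text
[322. 182.] [[282.0, 198.0], [294.0, 149.0], [362.0, 166.0], [350.0, 215.0]] [[  53.  -200.6]] [[10.0, -218.5], [21.4, -164.9], [94.7, -183.3], [86.7, -238.7]]
[195. 171.] [[156.0, 169.0], [199.0, 132.0], [235.0, 174.0], [192.0, 211.0]] [[ -82.4 -189. ]] [[-124.5, -186.7], [-76.7, -147.1], [-40.2, -191.3], [-88.6, -234.1]]
[382.  92.] [[359.0, 67.0], [405.0, 67.0], [405.0, 116.0], [359.0, 116.0]] [[  84.7 -106.6]] [[64.2, -87.8], [100.9, -87.9], [106.2, -126.2], [67.8, -126.1]]
[269.  80.] [[223.0, 110.0], [223.0, 50.0], [315.0, 50.0], [315.0, 110.0]] [[ -7.6 -97.6]] [[-45.5, -121.1], [-44.0, -75.1], [28.4, -75.2], [30.9, -121.2]]Traceback (most recent call last):
  File "<stdin>", line 11, in <module>
IndexError: index 0 is out of bounds for axis 0 with size 0
```

Call:
carry_out(
  targets=[140,3.1,2.3,-41,0.2,140,3.1,2.3,-41,0,140,3.1,2.3,-41,0,140,3.1,2.3,-41,0,140,0,0,0,0,140,0,0,0,0,140,1.5,9.9,0,0,140,1.5,9.9,0,0],
)

```text
t: 2.9
eef_pos: [0.5486, -0.0741, 0.1496]
tool_rot: [0.001, 0.756, 0.655, 0.002]
contact_force: [-0.5, -0.6, -0.2]
gripper_width: 0.447
grasp_force: 0.0
```

Call:
carry_out(
  targets=[140,1.2,7.9,0,0,140,1.2,7.9,0,0,140,1.2,7.9,0,0,140,1.2,7.9,0,0],
)

```text
t: 3.3
eef_pos: [0.5521, -0.0426, 0.1475]
tool_rot: [0.0, 0.756, 0.655, 0.0]
contact_force: [0.5, -0.5, -0.4]
gripper_width: 0.45
grasp_force: 0.2
```

Call:
carry_out(
  targets=[140,1.2,7.9,0,0,140,1.2,7.9,0,0,140,1.2,7.9,0,0,140,1.2,7.9,0,0,140,1.2,7.9,0,0,140,0.6,4,0,0,140,0,0,0,0,140,0,0,0,0,140,0,0,0,0,140,0,0,0,0,140,0,0,0,0],
)

```text
t: 4.4
eef_pos: [0.5585, -0.0001, 0.1473]
tool_rot: [0.0, 0.756, 0.654, -0.0]
contact_force: [-0.4, -0.1, -0.6]
gripper_width: 0.452
grasp_force: 0.0
```

```bash
python3 - <<'E'
from h import *
o=bot.get_obs();print(o["contact_force"].round(1),bay(o["eef_pos"]))
c=cam("wrist");save(c,"w2")
E
```

```text
[-0.4 -0.1 -0.6] [[ -7.1 -73.7]]
```

View pics/w2.png

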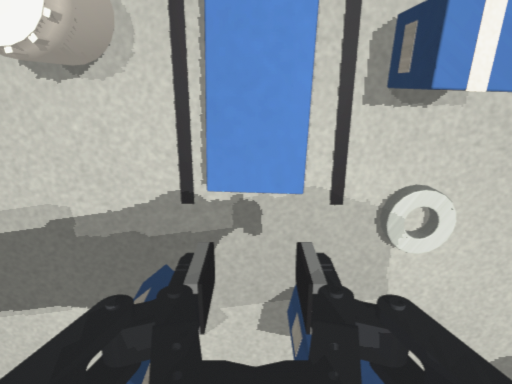

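The carton has fallen flat between the lines. Its foot edge runs from about (207,191) to (305,194).

```bash
cat >> h.py <<'E'
def flat():
    c=cam("wrist");hsv=cv2.cvtColor(c["frame"],cv2.COLOR_RGB2HSV)
    m=((hsv[...,0]>100)&(hsv[...,0]<130)&(hsv[...,1]>110)&(hsv[...,2]>110)).astype(np.uint8)
    cs,_=cv2.findContours(m,cv2.RETR_EXTERNAL,cv2.CHAIN_APPROX_NONE)
    k=max(cs,key=lambda k:cv2.contourArea(k)*(cv2.pointPolygonTest(k,(258,100),False)>0))[:,0]
    B=bay(cast(c,k,.045))/1000
    y0=np.percentile(B[:,1],3);print("foot y",y0,"max y",B[:,1].max())
    ymax=B[:,1].max()
    xm=np.median(B[:,0]);s=(B[:,1]>y0+.01)&(B[:,1]<ymax-.015)
    for g in(-1,1):
        q=B[s&((B[:,0]-xm)*g>.02)];p=np.polyfit(q[:,1],q[:,0],1);print("side",g,"slope",p[0].round(3),"x at foot",np.polyval(p,y0).round(4),"at mid",np.polyval(p,y0+.085).round(4))
    return c
E
python3 -c "
from h import *
flat()"
```

```text
foot y -0.07390000000000001 max y 0.0578
side -1 slope 0.03 x at foot -0.0441 at mid -0.0415
side 1 slope 0.033 x at foot 0.0291 at mid 0.032
```

Call:
carry_out(
  targets=[140,-1.9,-12.9,0,0,140,-1.9,-12.9,0,0,140,0,0,-25,0,140,0,0,-25,0,140,0,0,-25,0,140,0,0,-25,0,140,0,0,-22,0,140,0,0,0,0,140,0,0,0,0],
)

```text
t: 5.4
eef_pos: [0.5546, -0.0269, 0.0256]
tool_rot: [0.0, 0.756, 0.654, -0.0]
contact_force: [0.4, -0.5, 0.8]
gripper_width: 0.451
grasp_force: 0.0
```

```bash
python3 - <<'E'
from h import *
o=bot.get_obs();print(o["contact_force"].round(1),o["eef_pos"].round(4),bay(o["eef_pos"]))
E
```

```text
[ 0.4 -0.5  0.8] [ 0.5546 -0.0269  0.0256] [[  -7.1 -100.8]]
```

Call:
carry_out(
  targets=[140,0.6,4,0,0,140,0.6,4,0,0,140,0.6,4,0,0,140,0.6,4,0,0,140,0.6,4,0,0,140,0.6,4,0,0,140,0.5,3,0,0],
)

```text
t: 6.1
eef_pos: [0.5596, 0.0001, 0.0261]
tool_rot: [0.001, 0.756, 0.654, 0.0]
contact_force: [-0.3, -5.5, 5.1]
gripper_width: 0.45
grasp_force: 2.8
```

```bash
python3 - <<'E'
from h import *
o=bot.get_obs();print(o["contact_force"].round(1),o["eef_pos"].round(4),bay(o["eef_pos"]))
c=flat();save(c,"w3")
E
```

```text
[-0.3 -5.5  5.1] [5.596e-01 1.000e-04 2.610e-02] [[ -6.  -73.4]]
foot y -0.062 max y 0.0322
side -1 slope -0.0 x at foot -0.0437 at mid -0.0437
side 1 slope 0.001 x at foot 0.0299 at mid 0.03
```

View pics/w3.png

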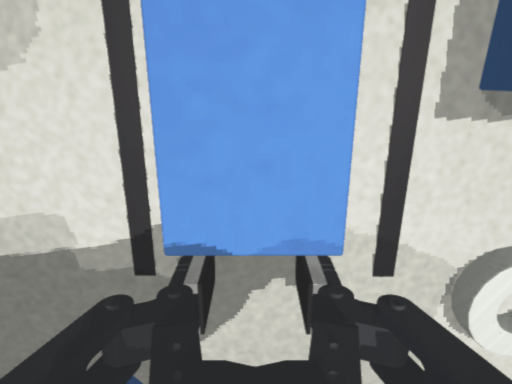

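Both fingertips are on the foot face and the carton is square to the bay, with about 7 mm left to go.

Call:
carry_out(
  targets=[140,0.3,2,0,0,140,0.3,2,0,0,140,0.15,1,0,0,140,0,0,0,0],
)

```text
t: 6.55
eef_pos: [0.56, 0.0053, 0.0258]
tool_rot: [0.001, 0.756, 0.654, -0.0]
contact_force: [-0.1, -4.7, 4.4]
gripper_width: 0.454
grasp_force: 2.5
```

Call:
carry_out(
  targets=[140,0.15,1,0,0,140,0,0,0,0],
)

```text
t: 6.75
eef_pos: [0.5601, 0.0062, 0.0258]
tool_rot: [0.001, 0.756, 0.654, -0.0]
contact_force: [-0.3, -4.8, 4.1]
gripper_width: 0.451
grasp_force: 2.6
```

Call:
carry_out(
  targets=[140,0.15,1,0,0,140,0,0,0,0],
)

```text
t: 6.95
eef_pos: [0.5602, 0.0072, 0.0258]
tool_rot: [0.001, 0.756, 0.654, -0.0]
contact_force: [0.1, -5.2, 5.5]
gripper_width: 0.457
grasp_force: 2.5
```

Call:
carry_out(
  targets=[140,0.15,1,0,0,140,0,0,0,0],
)

```text
t: 7.15
eef_pos: [0.5602, 0.008, 0.0257]
tool_rot: [0.001, 0.756, 0.654, -0.0]
contact_force: [-0.8, -6.1, 4.9]
gripper_width: 0.456
grasp_force: 2.8
```

Call:
carry_out(
  targets=[140,0.15,1,0,0,140,0,0,0,0],
)

```text
t: 7.35
eef_pos: [0.5602, 0.0079, 0.0257]
tool_rot: [0.001, 0.757, 0.654, -0.001]
contact_force: [-1.1, -8.2, 4.6]
gripper_width: 0.451
grasp_force: 3.9
```

Call:
carry_out(
  targets=[140,0.15,1,0,0,140,0,0,0,0],
)

```text
t: 7.55
eef_pos: [0.5602, 0.008, 0.0258]
tool_rot: [0.001, 0.757, 0.654, -0.001]
contact_force: [-1.3, -9.9, 5.0]
gripper_width: 0.45
grasp_force: 5.0
```

The force is rising and the position has stopped changing, so the carton is on the stop. I'll press a little more to seat it, then back off and check.

Call:
carry_out(
  targets=[140,0.3,2,0,0,140,0.3,2,0,0,140,0,0,0,0,140,0,0,0,0],
)

```text
t: 7.95
eef_pos: [0.56, 0.0081, 0.0258]
tool_rot: [0.003, 0.758, 0.653, -0.003]
contact_force: [-2.3, -17.4, 7.1]
gripper_width: 0.449
grasp_force: 9.4
```

Call:
carry_out(
  targets=[140,-1,-6,0,0,140,-1,-8,0,0,140,-1.5,-10,0,0,140,-1,-8,0,0,140,0,0,30,0,140,0,0,40,0,140,0,0,50,0,140,0,0,50,0,140,0,0,50,0,140,0,0,0,0,140,0,0,0,0],
)

```text
t: 9.05
eef_pos: [0.5569, -0.0164, 0.2465]
tool_rot: [0.0, 0.756, 0.655, 0.001]
contact_force: [-0.0, 0.3, -1.0]
gripper_width: 0.453
grasp_force: 0.0
```

```bash
python3 - <<'E'
from h import *
o=bot.get_obs();print(o["contact_force"].round(1),o["eef_pos"].round(4),bay(o["eef_pos"]))
c=flat();save(c,"w4")
E
```

```text
[-0.   0.3 -1. ] [ 0.5569 -0.0164  0.2465] [[ -6.3 -90.1]]
foot y -0.054200000000000005 max y 0.0629
side -1 slope 0.0 x at foot -0.0446 at mid -0.0445
side 1 slope 0.002 x at foot 0.0281 at mid 0.0283
```

View pics/w4.png

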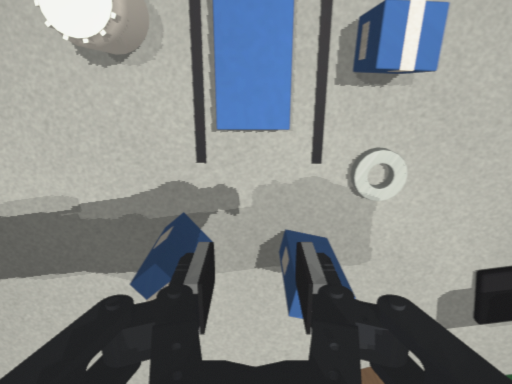

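The carton lies flat and square, with its foot at y≈-54 mm and x≈-8 mm in the bay. The bystanders are undisturbed and the arm is clear, so I'm handing in.

```bash
python3 -c "
from h import *
print(bot.hand_in())"
```

```text
the job is handed in; nothing more can be done
None
```

The carton was tipped flat into the bay and pushed until it stopped against the end stop, square within measurement; no bystander was seen to move, and the job is handed in (no verdict was shown).

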